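Lock the green flour box

TASK

The green storage box is filled: swing the lever on its lid a quarter-turn counter-clockwise (seen from above), from along the crack between the two lid halves to fully across it, so that its cam draws the front lid half tight against the rear one, and then let go of the lever. The blue box is still to be filled, so leave its lever as it is.

Things in the scene. Friction and masses are not known exactly. Their poses are not given: they have to be found in the camera images.
- green_box: Sage-green fixed box, 180 mm deep (x), 162 wide (y), lid top 95 high. Origin: centre of its underside; x to its rear (away from the robot at yaw 0), y left, z up. Two lid halves meet at a crack along y at x = 0; the rear one is fixed and carries the lever's upright axis at x = +20, y = -30 mm. The 14 mm wide black grip bar spans 48 to 88 mm from that axis, 108 to 135 mm above the underside.
- green_lever (a joint): Green box's lever, rad: 0 = grip points to box +y (along the crack, open), grows counter-clockwise from above; 1.571 = grip points to box -x (across the crack, locked, firm stop). Starts at 0 to 0.5. Light friction (0.2 N m), stays where left. 13 mm of air under the grip; a low brass claw (top 105 mm above the box's underside) leads its counter-clockwise side, 37 to 53 mm from the axis.
- green_leaf (a joint): Travel of the green box's front lid half, m: 0 = 12 mm open, 0.012 = drawn tight against the rubber gasket. The lever draws it in step with its angle.
- blue_lever (a joint): Angle of the lever on the blue box, which is otherwise the same as the green one and stands beside it, left or right: 0 to 0.5 rad = open, as it starts and as it must stay.

How it is judged (in metres and radians):
At the end, for the whole second after the job is handed in: The green box's lever is turned to within 12 degrees of its locked stop and at rest, its front lid half is drawn to within 2 mm of tight, and the blue box's lever is still open (below 0.75 rad) (value of joint green_lever above 1.36 rad and value of joint green_leaf above 0.01 m and velocity of joint green_lever below 0.05 rad/s and value of joint blue_lever below 0.75 rad); the robot touches nothing.
It fails at once if the blue box's lever is turned (value of joint blue_lever above 0.75 rad).
It also fails if it takes over 40 s, if anything falls off the work surface, if the arm or the gripper's body presses on something with over 40 N, if the wrist force passes 120 N, or if a joint passes its speed limit or range.

ROBOT

A 7-joint arm with a two-finger parallel gripper is mounted at the origin on a cart in front of the work surface, level with it; the furniture and walls round the work are solid. World frame = base frame: x ahead of the robot, y to its left, z up, the work surface at z = 0. Lengths are in mm, angles in rad, forces in N, time in s.
With the tool pointing down it reaches from about 400 to 875 mm from the base axis. Payload 19.3 kg.
Tool frame: the origin (TCP) lies at the very end of the fingers, on their centre line; the grasp point (between the pads) lies 19 mm behind it; z points along the fingers, y is the line along which they close (so a half turn about z gives the same grasp; the last joint's range is limited). The gripper opens to 85 mm and grips with 20 to 120 N. Pads are 22 mm wide; open, the fingers measure 114 mm over their backs; the gripper's body (76 mm by 85 mm) begins 54 mm behind the grasp point. The pads swing forward as they close: fully open they stand 13 mm farther back than shut.
Start: joints at [-1.384, 0.521, -0.036, 1.599, 0.021, 1.021, -0.113], TCP at [158.761, 604.491, 231.291] pointing down, gripper open.
Joint ranges: [-2.91, 2.91], [-0.3, 2.13], [-1.5, 1.42], [0.17, 2.43], [-1.26, 4.41], [0.16, 1.93], [-2.52, 2.52]. Speed limits (rad/s): [1.89, 1.89, 2.39, 2.39, 3.01, 3.01, 3.01].

INTERFACE

Orientations are given as a unit quaternion [w, x, y, z].
In Python, from cell import manip, eyes, finder gives the robot as it stands.
- The arm moves only by the shell command python3 -m handwheel 'ROWS'. ROWS is text: rows parted by semicolons, each of 5 numbers parted by spaces: the gripper's target within -1 to 1 (fully open at 1, half-way at 0, shut at -1), then the shift along the tool's x, y, z in cm, then the turn about the tool's z in rad. In form: grip dx dy dz spin; .... A call has 1 to 12 rows; each row shifts and turns the commanded pose from where the row before left it, along the tool's axes as they then stand; what a row does not reach is not made up. A row lasts 1/10 s, in which the tool goes at most 50 mm and 8.59 degrees, less where a joint would pass 70% of its speed; a pose out of reach is approached as far as the arm can. A call with a gripper value outside its range is refused whole. The fingers move at their own pace and stop on an object; the grip force is fixed at half the most. Time passes only in rows, so rows that do not move let the fingers close. It gives the time, the measured TCP pose, the force, the opening and the grip force at its end, in the units of the state.
- manip.read_state(): the state, without advancing time (a new reading comes with each control period).
- eyes.read_camera(name): name is "side" or "top" or "wrist"; returns a dict with "img" (480x640x3 uint8, red, green, blue), "z_map" (480x640 float32, mm along the optical axis (not along the pixel's ray), 0 where there is no reading), "fx", "fy", "cx", "cy" (pixels), "dist_coeffs" ([k1, k2, p1, p2, k3] as OpenCV has them; the pictures are not rectified), "extrinsics" (4x4, takes a point from camera to world coordinates). Camera axes: x right, y down, z forward; pixel columns grow to the right and rows downward; lengths in mm; the calibration is good to about 2 mm. A picture is of the moment at which its call begins.
- manip.sign_off(): hands the job in; it is judged then, once.
Trained networks look in the newest picture that a camera, given by its name, has taken for a name from the list of things; names that differ only in an ending like _2 or _b are one class to them, and where a whole thing is asked for, a point or a joint stands for the part that bears it (a point fixed in the world has none). Each returns a list of dicts, best first, with "score" (0 to 1); they miss things now and then, are a little off and sometimes report something else, mostly with a low value. They report only what shows in the picture. A call takes as long as a camera call.
- finder.recognise(target, camera): "xyz" ([x, y, z] in mm, in the coordinates of the camera as it stood for that picture, good to about 4 mm: the middle of the surface that is visible of it).
- finder.outline_of(target, camera): "region" (480x640 bool, what is visible of it).
The state is a dict: "t": time; "joints": joint angles; "joint_velocities": joint speeds; "effort": joint torques, N m; "ee_pos": TCP position; "tcp_rot": TCP orientation; "wrist_force": force on the tool from outside, world axes, zero at the start; "torque": the same for the moment, N m; "grip_width": finger opening in mm; "gripper_force": force on a finger pad.
Only numpy, scipy, OpenCV 4.12 (cv2) and the standard library are available. Lean on these libraries where they do the work, as an engineer would, in place of code of your own. Each camera call takes 0.05 s, during which the arm holds its last target. There are 200 camera calls.

## Working session

There is one attempt and no reset: what is moved stays moved. The work goes in short steps, Python scripts to look and compute and a shell command to move; the robot and the scene stay as the last step left them, time stands still between calls to the robot, and variables do not carry over. Pictures are saved under pics/ and viewed, at most 10 in all, crops included, and the job is handed in when it is done.

```bash
mkdir -p pics; cat > h.py <<'E'
import numpy as np, cv2
from cell import manip, eyes, finder
def world(c, p): return (c["extrinsics"]@np.r_[p,1])[:3]
def cloud(c, mask=None):
    z=c["z_map"]; m=(z>0) if mask is None else (mask&(z>0))
    v,u=np.nonzero(m); K=np.array([[c["fx"],0,c["cx"]],[0,c["fy"],c["cy"]],[0,0,1]])
    n=cv2.undistortPoints(np.c_[u,v].astype(float)[:,None],K,np.array(c["dist_coeffs"],float))[:,0]
    P=np.c_[n,np.ones(len(n))]*z[v,u][:,None]
    E=np.array(c["extrinsics"]); return P@E[:3,:3].T+E[:3,3],u,v
E
python3 - <<'E'
from h import *
s=manip.read_state(); print(s["t"],s["ee_pos"],s["tcp_rot"],s["grip_width"])
for n in("top","side"):
    c=eyes.read_camera(n); cv2.imwrite(f"pics/{n}0.png",c["img"][:,:,::-1])
    for t in("green_box","green_lever","blue_lever"):
        for d in finder.recognise(t,n)[:3]: print(n,t,round(d["score"],2),world(c,d["xyz"]).round())
        for d in finder.outline_of(t,n)[:2]:
            P,u,v=cloud(c,d["region"]); print("  outl",round(d["score"],2),len(u),u.mean().round(),v.mean().round(),np.median(P,0).round(),P.min(0).round(),P.max(0).round())
E
```

```text
0.0 [158.69355707 604.15934975 230.7164187 ] [-4.17929675e-05  1.28080087e-01  9.91763656e-01 -5.83721213e-04] 85.70893193071731
top green_box 0.94 [499. -30.  92.]
  outl 0.89 9101 227.0 271.0 [501. -28.  94.] [ 380. -136.   -5.] [640.  86. 137.]
top green_lever 0.93 [518. -20. 123.]
  outl 0.64 629 218.0 260.0 [519. -18. 122.] [487. -60.  91.] [552.  34. 137.]
top blue_lever 0.63 [ 521. -341.  127.]
  outl 0.85 565 394.0 261.0 [ 523. -339.  123.] [ 482. -385.    7.] [ 538. -285.  136.]
side green_box 0.82 [510.  16.  95.]
side green_box 0.7 [ 524. -338.  123.]
  outl 0.96 25669 361.0 345.0 [510.  16.  95.] [ 387. -232.   -1.] [629.  85. 137.]
side green_lever 0.78 [523. -12. 124.]
  outl 0.6 1469 348.0 309.0 [521. -12. 123.] [ 485. -104.   34.] [551.  38. 137.]
side blue_lever 0.74 [ 522. -334.  123.]
  outl 0.69 25537 362.0 345.0 [510.  17.  95.] [ 372. -259.   -1.] [629.  85. 137.]
  outl 0.66 545 330.0 174.0 [ 525. -333.  122.] [ 484. -384.   93.] [ 541. -280.  137.]
```

View pics/top0.png

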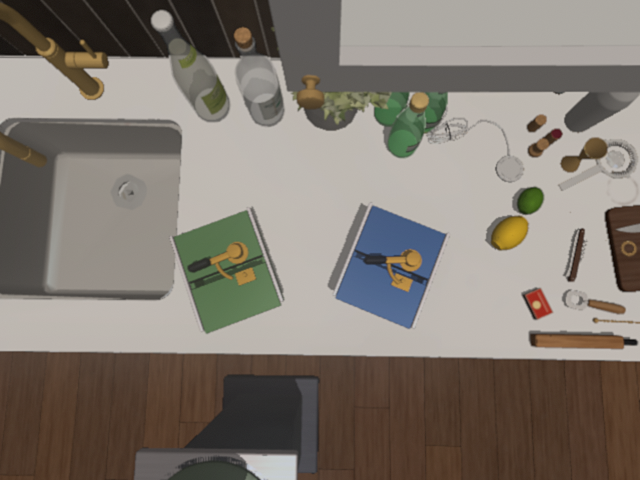

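View pics/side0.png

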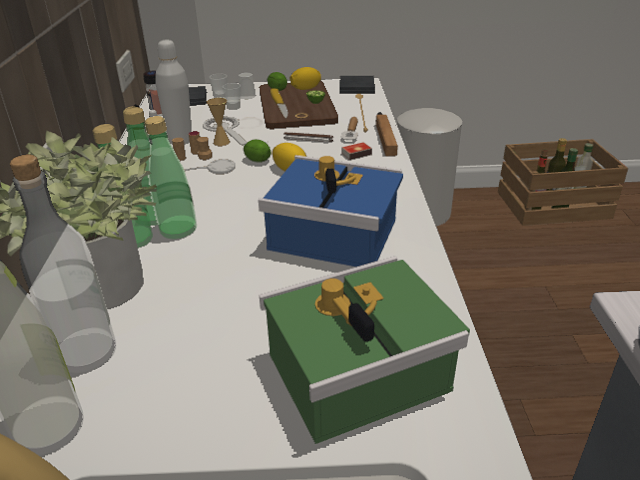

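The top picture shows the green box around (227,271) with its hub at (237,250) and black grip at (198,265). The blue box is well to the right at (392,265). The side view agrees. Next I'll measure the yaw, the hub and the grip.

```bash
python3 - <<'E'
from h import *
for n in("top","side"):
    c=eyes.read_camera(n); P,u,v=cloud(c); I=c["img"][v,u].astype(int)
    near=(abs(P[:,0]-510)<160)&(abs(P[:,1]+25)<150)
    lid=near&(P[:,2]>86)&(P[:,2]<104); 
    r=cv2.minAreaRect(P[lid][:,:2].astype(np.float32)); print(n,"rect",r, cv2.boxPoints(r).round().tolist(), np.median(P[lid,2]))
    dark=near&(P[:,2]>118)&(I.max(1)<60)
    Q=P[dark]; w,V=np.linalg.eigh(np.cov(Q[:,:2].T)); r=cv2.minAreaRect(Q[:,:2].astype(np.float32)); print("grip",len(Q),Q.mean(0),np.median(Q[:,2]),V[:,1],r)
    br=near&(P[:,2]>128)&(I[:,0]>I[:,2]+50); print("brass hi",br.sum(),P[br].mean(0) if br.any() else 0,P[br].max(0) if br.any() else 0)
    crack=near&(P[:,2]<104)&(I.max(1)<45)&lid
    print("crack",crack.sum())
E
```

```text
top rect ((503.51422119140625, -27.324745178222656), (196.49029541015625, 163.6739044189453), 21.23900604248047) [[382.0, 13.0], [442.0, -139.0], [625.0, -68.0], [565.0, 85.0]] 94.050443351088
grip 169 [508.81830507  13.43457035 131.22857176] 132.35114213044187 [-0.41622284  0.90926264] ((509.88177490234375, 14.806007385253906), (13.548616409301758, 36.97998809814453), 24.34556770324707)
brass hi 0 0 0
crack 0
side rect ((505.0517883300781, -26.1744384765625), (197.9519500732422, 165.27203369140625), 21.572473526000977) [[383.0, 14.0], [443.0, -139.0], [627.0, -67.0], [567.0, 87.0]] 95.7114824117871
grip 559 [511.1725869   23.04929502 130.10063462] 132.32063985133465 [-0.44862496  0.89372012] ((511.24200439453125, 18.471439361572266), (13.410720825195312, 39.680171966552734), 23.051584243774414)
brass hi 5 [523.11422802   5.14428345 131.43414321] [523.23261255   6.72677016 132.43877966]
crack 44
```

```bash
cat > w.py <<'E'
from h import *
from scipy.spatial.transform import Rotation as R
import sys
A=np.array([539.,-45.])
s=manip.read_state(); q=s["tcp_rot"]; r=R.from_quat([q[1],q[2],q[3],q[0]]).as_matrix(); p=s["ee_pos"]
ya=np.degrees(np.arctan2(r[1,1],r[0,1]))
print("t",s["t"],"tcp",p.round(1),"yaw_y",ya.round(1),"F",s["wrist_force"].round(1),"j7",s["joints"][-1],"w",s["grip_width"])
print("rel axis in tool",(r.T@np.r_[p[:2]-A,0]).round(1))
if len(sys.argv)>1:
    t=np.array([float(a) for a in sys.argv[1:4]]); print("go cm",(r.T@(t-p)/10).round(2),"spin",np.radians(ya-24.8).round(3))
E
python3 -m handwheel '-1 -3.6 -3.1 0 0;-1 -3.6 -3.1 0 0;-1 -3.6 -3.1 0 0;-1 -3.6 -3.1 0 0;-1 -3.6 -3.1 0 0;-1 -3.6 -3.1 0 0;-1 -3.6 -3.1 0 0;-1 -3.6 -3.1 0 0;-1 -3.6 -3.1 0 0;-1 -3.6 -3.1 0 0;-1 -3.6 -3.1 0 0;-1 0 0 0 0'; python3 w.py 546 35.4 200
```

```text
t: 2.0
ee_pos: [458.0, 168.7, 231.5]
tcp_rot: [0.001, 0.132, 0.991, -0.001]
wrist_force: [-0.3, 1.1, 0.3]
grip_width: 0.2
gripper_force: 0.0
t 2.0 tcp [458.  168.7 231.5] yaw_y 74.9 F [-0.3  1.1  0.3] j7 0.8800755326618664 w 0.17114659995741166
rel axis in tool [134.  185.1  -0.4]
go cm [-11.97 -10.56   3.19] spin 0.874
```

```bash
python3 -m handwheel '-1 -3 -2.6 0 0;-1 -3 -2.6 0 0;-1 -3 -2.6 0 0;-1 -3 -2.7 0 0;-1 0 0 0 0.145;-1 0 0 0 0.145;-1 0 0 0.8 0.145;-1 0 0 0.8 0.145;-1 0 0 0.8 0.145;-1 0 0 0.8 0.145;-1 0 0 0 0'; python3 w.py 546 35.4 115
python3 - <<'E'
from h import *
a=eyes.read_camera("side"); b=eyes.read_camera("wrist")
cv2.imwrite("pics/s1.png",np.hstack([a["img"][180:480,200:520],b["img"][::2,::2][:240].repeat(1,0) if 0 else cv2.resize(b["img"],(400,300))])[:,:,::-1])
E
```

```text
t: 3.1
ee_pos: [544.0, 42.5, 198.5]
tcp_rot: [-0.0, 0.535, 0.845, -0.001]
wrist_force: [0.1, 0.5, -1.1]
grip_width: -0.5
gripper_force: 0.0
t 3.1 tcp [544.   42.5 198.5] yaw_y 25.3 F [ 0.1  0.5 -1.1] j7 0.4615465717194105 w -0.4712559499417247
rel axis in tool [77.  42.  -0.1]
go cm [-0.73 -0.11  8.35] spin 0.009
```

View pics/s1.png

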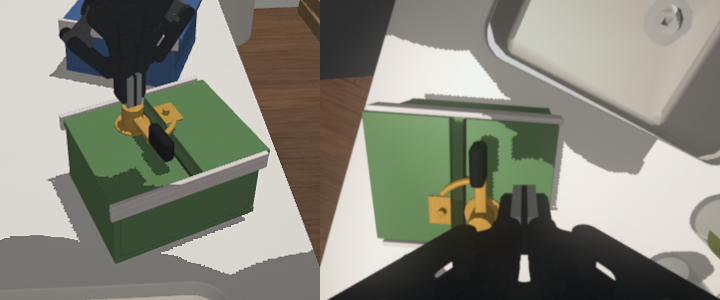

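The right half (wrist view) shows the closed fingers at about (525,200), to the rear of the black grip at (478,165). That is the trailing side, as planned. Now I'll descend and approach until contact.

```bash
python3 -m handwheel '-1 -0.3 0 2 0;-1 -0.3 0 2.5 0;-1 0 0 2.5 0;-1 0 0 1.2 0;-1 0 -0.6 0 0;-1 0 -0.6 0 0;-1 0 -0.6 0 0;-1 0 0 0 0'; python3 w.py
```

```text
t: 4.0
ee_pos: [530.5, 28.5, 118.3]
tcp_rot: [0.0, 0.534, 0.845, 0.0]
wrist_force: [-0.6, -0.4, -1.1]
grip_width: -0.1
gripper_force: 0.0
t 4.0 tcp [530.5  28.5 118.3] yaw_y 25.4 F [-0.6 -0.4 -1.1] j7 0.5366168165030442 w -0.09651679217414737
rel axis in tool [70.  23.9  0. ]
```

Now the first half of the arc.

```bash
python3 -m handwheel '-1 0.23 -1.0 0 -0.14;-1 0.23 -1.0 0 -0.14;-1 0.23 -1.0 0 -0.14;-1 0.23 -1.0 0 -0.14;-1 0.23 -1.0 0 -0.14;-1 0 0 0 0'; python3 w.py
python3 - <<'E'
from h import *
a=eyes.read_camera("side"); b=eyes.read_camera("wrist")
cv2.imwrite("pics/s2.png",np.hstack([a["img"][180:480,200:520],cv2.resize(b["img"],(400,300))])[:,:,::-1])
E
```

```text
t: 4.6
ee_pos: [486.3, 4.4, 118.0]
tcp_rot: [0.0, 0.211, 0.978, 0.0]
wrist_force: [-0.1, -0.6, 0.3]
grip_width: 0.5
gripper_force: 0.0
t 4.6 tcp [486.3   4.4 118. ] yaw_y 65.7 F [-0.1 -0.6  0.3] j7 1.115593657808404 w 0.52489701204065
rel axis in tool [68.3 23.3 -0. ]
```

View pics/s2.png

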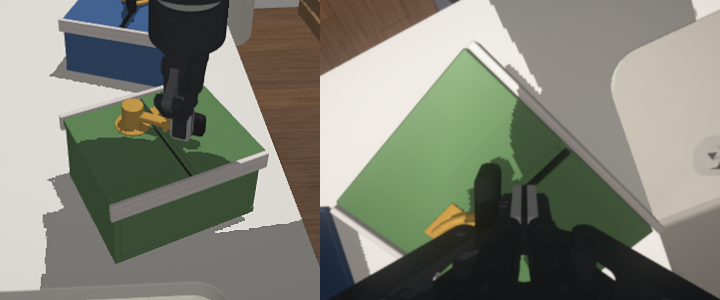

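The lever follows: the grip has moved to about (485,195) in the wrist half, with the fingers right behind it. I'll continue.

```bash
python3 -m handwheel '-1 0.25 -1.0 0 -0.14;-1 0.25 -1.0 0 -0.14;-1 0.23 -1.0 0 -0.14;-1 0.23 -1.0 0 -0.14;-1 0.12 -0.5 0 -0.07;-1 0 0 0 0'; python3 w.py
```

```text
t: 5.3
ee_pos: [468.6, -37.1, 117.4]
tcp_rot: [-0.0, -0.1, 0.995, -0.0]
wrist_force: [-0.2, -0.1, -0.0]
grip_width: 0.0
gripper_force: 0.0
t 5.3 tcp [468.6 -37.1 117.4] yaw_y 101.5 F [-0.2 -0.1 -0. ] j7 1.6871479692522369 w 0.021522339622266497
rel axis in tool [67.4 21.8  0. ]
```

```bash
python3 -m handwheel '-1 0.12 -0.5 0 -0.07;-1 0.1 -0.4 0 -0.06;-1 0 -0.2 0 -0.03;-1 0 -0.2 0 0;-1 0 0 0 0'; python3 w.py
```

```text
t: 5.8
ee_pos: [469.8, -49.7, 117.2]
tcp_rot: [-0.0, -0.179, 0.984, -0.0]
wrist_force: [-1.6, 1.3, -0.3]
grip_width: 0.2
gripper_force: 1.0
t 5.8 tcp [469.8 -49.7 117.2] yaw_y 110.6 F [-1.6  1.3 -0.3] j7 1.8410255034844163 w 0.19219197065767626
rel axis in tool [66.4 20.   0. ]
```

```bash
python3 - <<'E'
from h import *
for n in("top","side"):
    c=eyes.read_camera(n); P,u,v=cloud(c); I=c["img"][v,u].astype(int)
    m=(abs(P[:,0]-500)<90)&(abs(P[:,1]+60)<70)&(P[:,2]>118)&(P[:,2]<138)&(I.max(1)<60)
    print(n,m.sum(),P[m].mean(0) if m.any() else 0)
a=eyes.read_camera("side"); b=eyes.read_camera("wrist")
cv2.imwrite("pics/s3.png",np.hstack([a["img"][180:480,200:520],cv2.resize(b["img"],(400,300))])[:,:,::-1])
E
```

```text
top 58 [462.56155568 -77.76157097 132.13995125]
side 267 [479.99452151 -51.97364311 130.31648686]
```

View pics/s3.png

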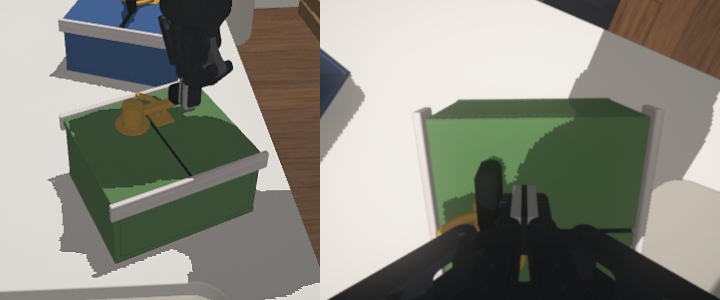

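The wrist half shows the grip at (488,190), almost square across the crack. There is only light force so far, so I'll press on to the stop.

```bash
python3 -m handwheel '-1 0 -0.2 0 0;-1 0 -0.2 0 0;-1 0 0 0 0'; python3 w.py
```

```text
t: 6.3
ee_pos: [470.1, -50.5, 117.1]
tcp_rot: [-0.001, -0.182, 0.983, 0.002]
wrist_force: [-11.1, 23.3, 6.2]
grip_width: 0.0
gripper_force: 13.1
t 6.3 tcp [470.1 -50.5 117.1] yaw_y 110.9 F [-11.1  23.3   6.2] j7 1.8512875010908927 w 0.012302160912319343
rel axis in tool [66.3 19.5  0.1]
```

```bash
python3 -m handwheel '-1 0 -0.2 0 0;-1 0 -0.1 0 0;-1 0 0 0 0'; python3 w.py; python3 -m handwheel '-1 0 0.6 0 0;-1 0 1 0 0;-1 0 1 0 0;-1 0 0 -3 0;-1 0 0 -4 0;-1 0 0 -4 0;-1 0.0 4 -2 0;-1 0 4 0 0;-1 0 4 0 0;-1 0 4 0 0;-1 0 0 0 0;-1 0 0 0 0';python3 w.py
python3 - <<'E'
from h import *
c=eyes.read_camera("top"); cv2.imwrite("pics/t4.png",cv2.resize(c["img"][190:350,140:460],None,fx=2.4,fy=2.4)[:,:,::-1])
for n in("top","side"):
    c=eyes.read_camera(n); P,u,v=cloud(c); I=c["img"][v,u].astype(int)
    m=(abs(P[:,0]-480)<60)&(abs(P[:,1]+65)<50)&(P[:,2]>118)&(P[:,2]<138)&(I.max(1)<60); Q=P[m][:,:2].astype(np.float32)
    print(n,m.sum(),P[m].mean(0) if m.any() else 0, cv2.minAreaRect(Q) if m.any() else 0)
E
```

```text
t: 6.6
ee_pos: [470.3, -51.0, 117.0]
tcp_rot: [-0.002, -0.183, 0.983, 0.003]
wrist_force: [-18.4, 40.1, 14.9]
grip_width: -0.3
gripper_force: 22.3
t 6.6 tcp [470.3 -51.  117. ] yaw_y 111.0 F [-18.4  40.1  14.9] j7 1.8573218091837504 w -0.2506656325858194
rel axis in tool [66.3 19.   0.3]
t: 7.8
ee_pos: [405.9, 118.1, 247.4]
tcp_rot: [0.0, -0.181, 0.983, -0.0]
wrist_force: [0.6, -0.2, -0.5]
grip_width: 0.4
gripper_force: 0.0
t 7.8 tcp [405.9 118.1 247.4] yaw_y 110.9 F [ 0.6 -0.2 -0.5] j7 1.4574128220112796 w 0.4230572504587447
rel axis in tool [ 6.610e+01  1.999e+02 -1.000e-01]
top 158 [473.21501993 -73.61178174 132.34178813] ((473.23822021484375, -72.99679565429688), (37.39300537109375, 12.902687072753906), 22.387737274169922)
side 499 [475.15840979 -65.20963197 129.24403596] ((474.9158630371094, -67.96556854248047), (39.40833282470703, 13.0734281539917), 21.514333724975586)
```

View pics/t4.png

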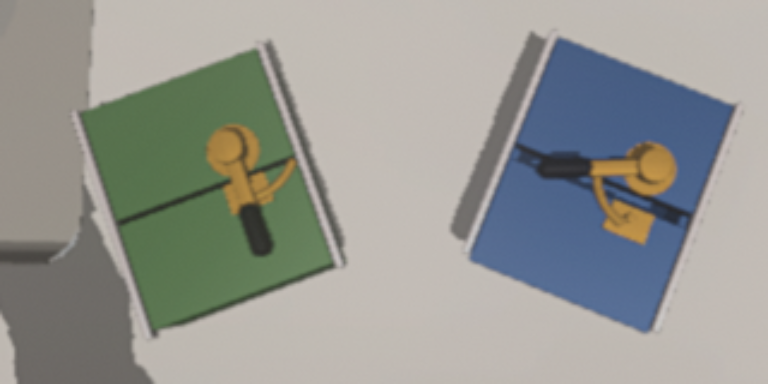

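The picture shows the green grip at (256,230) square across the crack, which has closed to a thin line. Its bar angle is 22° against a box yaw of 21.4°, so it is at the stop. The blue lever is untouched at (565,167), and the arm is clear.

```bash
python3 -c "
from cell import manip
print(manip.sign_off())"
```

```text
the job is handed in; nothing more can be done
None
```

The green box's lever is turned fully across the crack to its stop and the lid gap has closed to a thin line. The blue lever was not touched, the arm is clear, and the job was handed in at about 8 s; no verdict came back.

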